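# Index the seal turntable to its next station

## Task

Bring the tall seal round to the front of the turntable, where the short seal behind the knob stands now: draw the sprung index pin by its knob, turn the turntable by the knob one station the right way, and let the pin down into that station's hole until it is fully home and the turntable is locked, then let go. The hole must be found by feel, with the pin riding on the ring, and the pin must never be forced (30 N at most). Do not touch the seals or brush vessels on the turntable, keep them standing, and leave the seal case and the paste jar where they are.

Things in the scene. Friction and masses are not known exactly. Their poses are not given: they have to be found in the camera images.
- base: fixed foot of the turntable: beech disc 380 mm across, 30 mm high, on the desk; origin on the turntable's axis at desk height, z up, -x to the front (small brass strip on its edge). On it a level steel index ring, top 32 mm above the desk, with three brass plates let in flush, each with one hole of 11 mm bore 165 mm from the axis: one at the front, one to either side
- front_hole (a point): mouth of the front hole, 32 mm above the desk, 165 mm in front of the axis; the pin starts in it. The owner sets the two side plates by hand: each side hole lies anywhere from 38 to 52 degrees round from this one, and no reading gives it. The ring is smooth from here to past the side holes, so a pin let down between rides on it and drops in when over a hole
- platter: rotating beech platter 284 mm across, top 46 mm above the desk; origin on the axis at desk height, axes along those of base while locked at the front hole as at the start. Turns on the vertical axis 1.0 rad either way at most, with 0.2 N m of drag (1.2 N at the knob)
- pin: sprung index pin, steel, 8 mm across, nose flat with 2 mm rounded edge, upright, fixed in its knob; origin at the nose. It is carried by a bracket on the platter's rim, so it circles with the platter 165 mm from the axis. Home: origin 24 mm above the desk, 8 mm down in the hole. It lifts 14 mm to a hard stop and clears the ring at 8 mm. Spring: 6 N down when home, plus 0.4 N per mm of lift
- knob (a point): middle of the pin's black cylindrical knob (28 mm across, 28 mm tall), 74 mm above the nose, 98 mm above the desk when home. Pushed sideways along its circle it turns the platter: with the pin riding on the ring (7 to 8 mm above home) 3 to 8 N keeps it moving; over a hole it drops by itself, has 1.5 mm of play either way, then stands fast. Never load the pin beyond 30 N against a hole, the ring or its stop
- knob_foot (a point): underside of the knob, 60 mm above the nose. 4 mm below it (pin home) ends the fixed sleeve round the pin, 20 mm across, 29 mm tall (its lowest 8 mm are 25 mm across), on the 5 mm steel bracket
- front (a point): the point on the platter's top level, 95 mm in front of the axis of base (fixed to the foot), where the wanted seal must end up
- seal_tall: the wanted seal: a loose stone cylinder 28 mm across and 70 mm tall with a domed top; origin at the centre of its foot, z up. It stands on the platter 95 mm from the axis, 45 degrees to one side or the other of the front, so that the turntable has to be turned one station, one way or the other
- seal_short_1: loose flat-topped stone seal 28 mm across and 45 mm tall, on the platter 45 degrees to the other side of the front, 95 mm from the axis; origin at its foot
- seal_short_2: the same kind of seal, at the front at the start, 95 mm from the axis, right behind the knob; origin at its foot
- seal_short_3: the same kind of seal, at the back of the platter; origin at its foot
- brush_pot: blue glazed brush pot with brushes, 80 mm across, 105 mm tall (200 mm with the brushes), on the back half of the platter; origin at its foot
- brush_holder: stainless steel brush holder with brushes, 56 mm across, 95 mm tall (190 mm with the brushes), on the back half of the platter; origin at its foot
- seal_case: grey plastic seal case 60 x 92 x 32 mm with a press button, on the desk; origin under its centre
- paste_jar: white porcelain seal paste jar 73 mm across, 41 mm tall, on the desk; origin under its centre
There are look-alikes about, which are no part of the job. Leave any black or brown look-alike of the seal_short_2 alone.

How it is judged:
On the way, in this order (a step that is already met when the one before it is completed fails the run):
1. the pin is drawn clear of the front hole (z of pin in the frame of base above 0.0325 m and horizontal distance between seal_short_2 and front below 0.02 m), for 0.1 s.
2. the turntable is turned most of a station with the pin out of the holes (z of pin in the frame of base above 0.03 m and horizontal distance between seal_tall and front below 0.035 m), for 0.05 s.
At the end, for the whole second after the job is handed in: the pin is home in the side hole (nose within 1.8 mm of fully down), the tall seal stands within 16 mm of the front point, the platter is at rest, and the seals and brush vessels on it stand upright (within 0.1 rad) (z of pin in the frame of base below 0.0258 m and horizontal distance between seal_tall and front below 0.016 m and angular speed of platter below 0.05 rad/s and angle between each of seal_tall, seal_short_1, seal_short_2, seal_short_3, brush_pot, brush_holder's own z axis and vertical below 0.1 rad); the robot touches nothing.
It fails at once if the pin is forced: more than 30 N between it and the side of a hole, the ring or its lift stop (contact force between pin and anything else above 30 N).
It fails at once if something standing on the turntable is touched by the robot or tips (contact force between any of the arm, the fingers and seal_tall above 1 N or angle between any of seal_tall, seal_short_1, seal_short_2, seal_short_3, brush_pot, brush_holder's own z axis and vertical above 0.3 rad or contact force between any of the arm, the fingers and seal_short_1 above 1 N or contact force between any of the arm, the fingers and seal_short_2 above 1 N or contact force between any of the arm, the fingers and seal_short_3 above 1 N or contact force between any of the arm, the fingers and brush_pot above 1 N or contact force between any of the arm, the fingers and brush_holder above 1 N).
It fails at once if the seal case or the paste jar is shifted more than 10 mm (distance of any of seal_case, paste_jar from where it was at the start of the episode above 0.01 m).
It also fails if it takes over 64 s, if anything falls off the work surface, if the arm or the gripper's body presses on something with over 40 N, if the wrist force passes 120 N, or if a joint passes its speed limit or range.

## Robot

A 6-joint arm with a two-finger parallel gripper is mounted at the origin on the work surface. World frame = base frame: x ahead of the robot, y to its left, z up, the work surface at z = 0. Lengths are in m, angles in rad, forces in N, time in s.
With the tool pointing down it reaches from about 0.25 to 0.775 m from the base axis. Payload 4 kg.
Tool frame: the origin (TCP) lies midway between the tips of the shut fingers; the grasp point (between the pads) lies grip_point_offset behind it (grip_point_offset is the distance from the TCP to the grasp point, in m); z points along the fingers, y is the line along which they close (so a half turn about z gives the same grasp; the last joint's range is limited). The gripper opens to 94 mm and grips with 3 to 60 N. Pads are 16 mm wide; open, the fingers measure 119 mm over their backs; the gripper's body (75 mm by 177 mm) begins 78 mm behind the grasp point.
Start: joints at [-1.246, 0.087, 1.371, -0, 1.684, -0.103], TCP at [0.228, -0.5, 0.206] pointing down, gripper open.
Joint ranges: [-3.1, 3.1], [-0.76, 2.03], [0.27, 2.55], [-1.08, 4.22], [0.17, 2.65], [-2.57, 2.57]. Speed limits (rad/s): [2.79, 2.79, 3.14, 3.14, 3.14, 3.14].

## Interface

Orientations are given as [roll, pitch, yaw] about the fixed x, y, z axes, in that order (R = Rz(yaw) Ry(pitch) Rx(roll)).
In Python, from bench import * gives the robot as it stands. The module is installed in compiled form; this text tells all that it offers.
- The arm moves only by the tool apply_moves, never from a script. Its argument "commands" is a list of rows, each a list of 7 numbers: the turn, a rotation vector about the world's x, y, z in rad, then the shift along the world's x, y, z in m, then the opening in per cent of the stroke, from 0 (shut) to 100 (fully open). In form: [[ax, ay, az, x, y, z, jaw], ...]. A call has exactly 5 rows; each row is the pose to reach, as a shift and turn from the pose commanded when the call began; what a row does not reach only later rows make up. A row lasts 1/10 s, in which the tool goes at most 50 mm and 8.59 degrees, less where a joint would pass 70% of its speed; a pose out of reach is approached as far as the arm can. A call with a gripper value outside its range is refused whole. The fingers move at their own pace and stop on an object; the grip force is fixed at half the most. Time passes only in rows, so rows that repeat a pose let the fingers close, or fill a call up. It gives the time, the measured TCP pose, the force, the opening and the grip force at its end, in the units of the state.
- get_obs(): the state, without advancing time (a new reading comes with each control period).
- snapshot(name): name is "scene" or "top" or "wrist"; returns a dict with "pixels" (400x640x3 uint8, red, green, blue), "vertical_fov" (degrees; the focal length in pixels is half the picture's height over the tangent of half this angle, whatever the lens; pixels are square), "cx", "cy" (the principal point, pixels), "rvec" (rotation vector, rad) and "tvec" (3), from world to camera coordinates, as OpenCV has them. Camera axes: x right, y down, z forward; pixel columns grow to the right and rows downward; lengths in m; the calibration is good to about 2 mm. The wrist camera is an equidistant fisheye: a pixel r from the principal point sees the ray r / f radians off the axis. A picture is of the moment at which its call begins. There is no depth.
- close_job(): hands the job in; it is judged then, once.
Trained networks look in the newest picture that a camera, given by its name, has taken for a name from the list of things; names that differ only in an ending like _2 or _b are one class to them, and where a whole thing is asked for, a point or a joint stands for the part that bears it (a point fixed in the world has none). Each returns a list of dicts, best first, with "score" (0 to 1); they miss things now and then, are a little off and sometimes report something else, mostly with a low value. They report only what shows in the picture. A call takes as long as a camera call. They do not tell look-alikes from the thing itself.
- masks_of(camera, query): "mask" (400x640 bool, what is visible of it) and "extent" ([left, top, right, bottom] in pixels, round what is visible of it).
- place_of(camera, query): "pixel" ([column, row] in pixels: a listed point, or the origin of a listed thing).
The state is a dict: "time": time; "joint_positions": joint angles; "qvel": joint speeds; "joint_torque": joint torques, N m; "tool_pos": TCP position; "ee_rot": TCP orientation; "wrist_force": force on the tool from outside, world axes, zero at the start; "wrist_torque": the same for the moment, N m; "width": finger opening in m; "finger_force": force on a finger pad.
Only numpy, scipy, OpenCV 4.12 (cv2) and the standard library are available. Lean on these libraries where they do the work, as an engineer would, in place of code of your own. Each camera call takes 0.05 s, during which the arm holds its last target. There are 200 camera calls.

## Working session

There is one attempt and no reset: what is moved stays moved. The work goes in short steps, Python scripts to look and compute and a tool call to move; the robot and the scene stay as the last step left them, time stands still between calls to the robot, and variables do not carry over. Pictures are saved under pics/ and viewed, at most 10 in all, crops included, and the job is handed in when it is done.

Besides the shell and the picture viewer there is one more tool, called after "Emit:" by a JSON object that holds its "api" and its "payload", one argument or row to a line. apply_moves: Moves the arm, as the interface text tells. Its arguments: {"type":"object","properties":{"commands":{"type":"array"}},"required":["commands"]}

```bash
mkdir -p pics; cat > h.py <<'E'
from bench import *
import numpy as np, cv2
def ray(s,px):
    f=200/np.tan(np.radians(s["vertical_fov"])/2)
    R=cv2.Rodrigues(np.array(s["rvec"],float))[0]; t=np.array(s["tvec"],float).ravel()
    return f,R,t
def at(s,px,z,fish=False):
    f,R,t=ray(s,px); d=np.array([px[0]-s["cx"],px[1]-s["cy"]])/f
    if fish:
        r=np.hypot(*d); d3=np.array([*(d/r*np.sin(r)),np.cos(r)]) if r>0 else np.array([0,0,1.])
    else: d3=np.array([*d,1.])
    c=-R.T@t; v=R.T@d3
    return c+v*(z-c[2])/v[2]
def save(s,n): cv2.imwrite("pics/"+n+".png",s["pixels"][:,:,::-1])
E
python3 - <<'E'
from h import *
o=get_obs(); print(o)
Z=dict(base=0,knob=.098,knob_foot=.084,pin=.024,front_hole=.032,seal_tall=.046,seal_short_2=.046,platter=0,brush_pot=.046,brush_holder=.046,seal_case=0,paste_jar=0,front=.046)
for c in("top","scene"):
    s=snapshot(c); save(s,c)
    for k,z in Z.items():
        for r in place_of(c,k)[:5]:
            if r["score"]>.2: print(c,k,round(r["score"],2),np.round(r["pixel"]),np.round(at(s,r["pixel"],z),3)[:2])
E
```

```text
{'time': 0.0, 'joint_positions': array([-1.24611348e+00,  8.79424792e-02,  1.37225029e+00,  3.85488279e-06,
        1.68359460e+00, -1.03061814e-01]), 'qvel': array([-0.00079135,  0.00077374, -0.00092686,  0.00015398,  0.0011906 ,
       -0.00218725]), 'joint_torque': array([-1.26772062e-03, -3.40186429e+01, -3.02429581e+01,  7.17540015e-02,
        3.30685882e-02, -1.86021894e-04]), 'tool_pos': array([ 0.2279906 , -0.49991563,  0.20431304]), 'ee_rot': array([-3.13940998e+00, -2.29601890e-04,  4.27744844e-01]), 'wrist_force': array([ 0.71319608, -0.27748635, -0.44329996]), 'wrist_torque': array([-0.02191725, -0.02353049,  0.04890722]), 'finger_force': 0.0, 'width': 0.09420557474211202}
top base 0.73 [307. 173.] [0.667 0.075]
top base 0.63 [197. 227.] [0.481 0.421]
top base 0.41 [282. 185.] [0.626 0.154]
top knob 0.53 [296. 217.] [0.51  0.101]
top knob_foot 0.4 [296. 220.] [0.502 0.101]
top pin 0.31 [459. 239.] [ 0.461 -0.407]
top front_hole 0.93 [296. 224.] [0.495 0.103]
top seal_tall 0.59 [323. 196.] [0.584 0.021]
top seal_short_2 0.67 [281. 186.] [0.613 0.154]
top seal_short_2 0.53
[... 820 characters left out ...]
.75 [363. 200.] [0.422 0.005]
scene seal_short_2 0.71 [337. 260.] [0.615 0.146]
scene seal_short_2 0.68 [264. 257.] [0.752 0.039]
scene seal_short_2 0.57 [336. 236.] [0.567 0.078]
scene seal_short_2 0.53 [394. 225.] [0.423 0.132]
scene platter 0.58 [304. 262.] [0.659 0.07 ]
scene platter 0.32 [338. 259.] [0.583 0.11 ]
scene brush_pot 0.73 [334. 238.] [0.577 0.081]
scene brush_pot 0.7 [288. 274.] [0.734 0.117]
scene brush_holder 0.58 [272. 235.] [ 0.696 -0.016]
scene brush_holder 0.58 [303. 262.] [0.685 0.106]
scene seal_case 0.92 [272. 149.] [ 0.458 -0.425]
scene seal_case 0.38 [338. 259.] [0.585 0.11 ]
scene paste_jar 0.55 [461. 323.] [0.484 0.42 ]
scene front 0.78 [334. 237.] [0.574 0.079]
```

View pics/top.png

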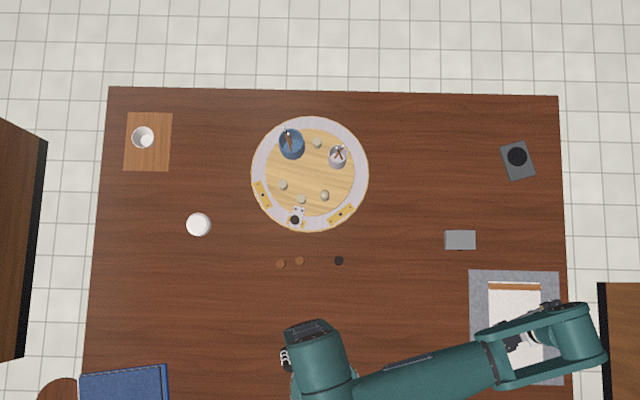

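View pics/scene.png

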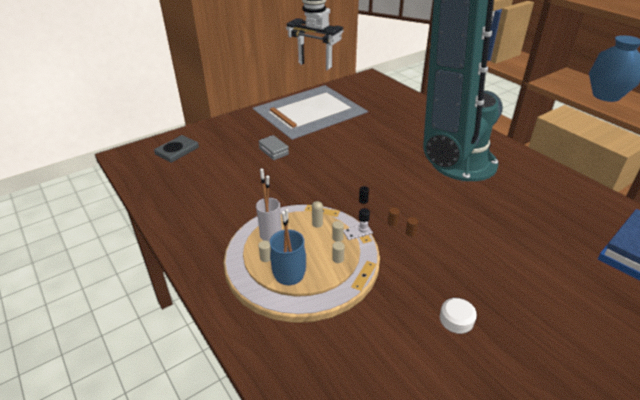

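The top view shows the knob at (295,219), the tall seal at (323,196) on the −y side, the side plates at (262,195) and (340,214), and three look-alikes at row ~261. The scene view agrees. So the platter must turn clockwise, with the knob going to +y. The gripper should go in at yaw ≈ +2.97 because of joint 6's range.

Emit:
{"api": "apply_moves", "payload": {
  "commands": [
    [0, 0, 0.127, 0.014, 0.03, 0.006, 100],
    [0, 0, 0.254, 0.028, 0.06, 0.012, 100],
    [0, 0, 0.381, 0.042, 0.09, 0.018, 100],
    [0, 0, 0.508, 0.056, 0.12, 0.024, 100],
    [0, 0, 0.635, 0.07, 0.15, 0.03, 100]
  ]
}}

```text
time: 1.9
tool_pos: [0.2985, -0.3493, 0.2359]
ee_rot: [3.141, 0.0, 1.068]
wrist_force: [-0.3, 0.4, -0.1]
width: 0.0943
finger_force: 0.0
```

Emit:
{"api": "apply_moves", "payload": {
  "commands": [
    [0, 0, 0.127, 0.014, 0.03, 0, 100],
    [0, 0, 0.254, 0.028, 0.06, 0, 100],
    [0, 0, 0.381, 0.042, 0.09, 0, 100],
    [0, 0, 0.508, 0.056, 0.12, 0, 100],
    [0, 0, 0.635, 0.07, 0.15, 0, 100]
  ]
}}

```text
time: 2.4
tool_pos: [0.3685, -0.1992, 0.2357]
ee_rot: [3.141, 0.0, 1.703]
wrist_force: [0.3, -0.7, 0.5]
width: 0.094
finger_force: 0.0
```

Emit:
{"api": "apply_moves", "payload": {
  "commands": [
    [0, 0, 0.127, 0.014, 0.03, 0, 100],
    [0, 0, 0.254, 0.028, 0.06, 0, 100],
    [0, 0, 0.381, 0.042, 0.09, 0, 100],
    [0, 0, 0.508, 0.056, 0.12, 0, 100],
    [0, 0, 0.635, 0.07, 0.15, 0, 100]
  ]
}}

```text
time: 2.9
tool_pos: [0.4386, -0.0491, 0.2357]
ee_rot: [3.141, 0.001, 2.338]
wrist_force: [-0.7, 0.5, 0.3]
width: 0.0942
finger_force: 0.0
```

Emit:
{"api": "apply_moves", "payload": {
  "commands": [
    [0, 0, 0.127, 0.013, 0.03, 0, 100],
    [0, 0, 0.254, 0.026, 0.06, 0, 100],
    [0, 0, 0.381, 0.04, 0.09, 0, 100],
    [0, 0, 0.508, 0.053, 0.12, 0, 100],
    [0, 0, 0.635, 0.065, 0.15, 0, 100]
  ]
}}

```text
time: 3.4
tool_pos: [0.5036, 0.1009, 0.2356]
ee_rot: [3.142, 0.0, 2.973]
wrist_force: [0.7, 0.3, -0.4]
width: 0.0943
finger_force: 0.0
```

```bash
python3 - <<'E'
from h import *
import bench
o=get_obs(); print(o["time"],o["tool_pos"],o["ee_rot"],o["joint_positions"],bench.__dict__.get("grip_point_offset"),[k for k in dir(bench) if k[0]!='_'])
Z=dict(base=0,knob=.098,knob_foot=.084,front_hole=.032,seal_tall=.046,seal_short_2=.046,platter=0,front=.046)
s=snapshot("wrist"); save(s,"w1")
for c in("wrist","top"):
    s=snapshot(c)
    for k,z in Z.items():
        for r in place_of(c,k)[:5]:
            if r["score"]>.3: print(c,k,round(r["score"],2),np.round(r["pixel"]),np.round(at(s,r["pixel"],z,c=="wrist"),3)[:2])
E
```

```text
3.4 [0.50361929 0.10094953 0.23556091] [3.14151159e+00 3.69880444e-04 2.97330396e+00] [ 8.74180287e-02  1.70651452e-03  1.40048773e+00 -1.53437645e-05
  1.73902005e+00 -1.31509219e+00] 0.0188 ['IKError', 'close_job', 'get_obs', 'grip_point_offset', 'masks_of', 'place_of', 'snapshot']
wrist base 0.94 [308. 277.] [0.666 0.062]
wrist knob 0.84 [319. 184.] [0.501 0.106]
wrist knob_foot 0.74 [316. 182.] [0.502 0.103]
wrist front_hole 0.94 [316. 172.] [0.5   0.103]
wrist front_hole 0.32 [319. 185.] [0.518 0.103]
wrist seal_tall 0.6 [264. 243.] [0.58 0.02]
wrist seal_short_2 0.97 [206. 101.] [ 0.387 -0.016]
wrist seal_short_2 0.94 [291.  86.] [0.391 0.091]
wrist seal_short_2 0.92 [333.  71.] [0.381 0.142]
wrist seal_short_2 0.89 [306. 338.] [0.75  0.045]
wrist seal_short_2 0.87 [313. 230.] [0.572 0.087]
wrist platter 0.58 [307. 273.] [0.659 0.062]
wrist front 0.74 [314. 228.] [0.569 0.089]
top base 0.82 [309. 176.] [0.655 0.069]
top knob 0.64 [458. 241.] [ 0.451 -0.385]
top knob 0.53 [298. 218.] [0.507 0.095]
top knob_foot 0.51 [196. 224.] [0.482 0.403]
top knob_foot 0.39 [295. 218.] [0.508 0.103]
top front_hole 0.79 [298. 223.] [0.501 0.097]
top seal_short_2 0.64 [315. 144.] [0.753 0.051]
top seal_short_2 0.57 [296. 264.] [0.373 0.097]
top seal_short_2 0.46 [340. 262.] [ 0.38  -0.036]
top seal_short_2 0.33 [458. 242.] [ 0.451 -0.396]
top platter 0.78 [307. 171.] [0.674 0.076]
top front 0.55 [298. 198.] [0.575 0.098]
```

View pics/w1.png

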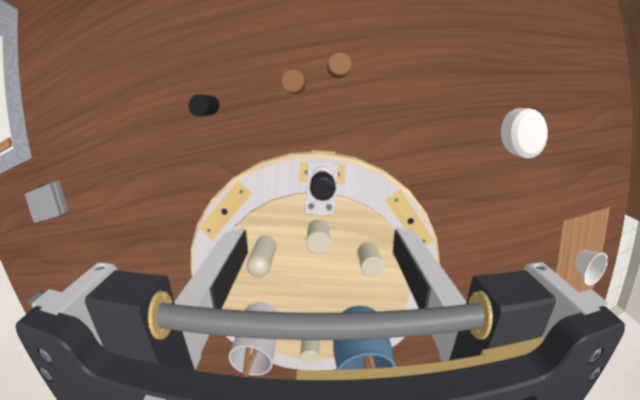

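The wrist view shows the knob top at (322,185), the side-plate holes at (225,211) and (410,220), and the tall seal's dome near (258,268) on the −y side. I'll compute positions from these.

```bash
python3 - <<'E'
from h import *
from scipy.optimize import least_squares
s=snapshot("wrist"); g=s["pixels"].astype(int)
m=(g.max(2)<60); m[:, :290]=0; m[:,350:]=0; m[:165]=0; m[205:]=0
n,l,st,c=cv2.connectedComponentsWithStats(m.astype(np.uint8))
for i in range(1,n):
    if st[i,4]>30: print("dark",st[i],c[i],at(s,c[i],.105,True))
H=[(225,211),(410,220)]
for h in H:
    u,v=h; w=g[v-5:v+6,u-5:u+6].sum(2); ys,xs=np.where(w<w.min()+90); p=(u-5+xs.mean(),v-5+ys.mean()); print("hole",p,at(s,p,.032,True))
A=[at(s,p,.032,True)[:2] for p in H]
# base rim top points (wood edge vs desk) z=.03 : brightness step scanning outward from approx axis
ax=np.array([.662,.072]); f,R,t=ray(s,0)
pts=[]
for a in np.radians(np.arange(100,245,5)):
    prev=None
    for r in np.arange(.172,.21,.0005):
        P=np.array([*(ax+r*np.array([np.cos(a),np.sin(a)])),.03]); q=R@P+t; th=np.arctan2(np.hypot(q[0],q[1]),q[2]); d=f*th*q[:2]/np.hypot(q[0],q[1])
        u,v=s["cx"]+d[0],s["cy"]+d[1]
        if not(0<=int(u)<640 and 0<=int(v)<400): break
        val=g[int(round(v)),int(round(u))]
        if val[1]<100 and val[0]<150: pts.append(P[:2]); break
pts=np.array(pts)
F=least_squares(lambda q:np.hypot(*(pts-q[:2]).T)-q[2],[*ax,.19],loss="soft_l1",f_scale=.001); print("axis",F.x,len(pts))
c0=F.x[:2]
for nm,P in(("h-",A[0]),("h+",A[1]),("knob",np.array([.502,.104]))): 
    d=P-c0; print(nm,np.hypot(*d),np.degrees(np.arctan2(d[1],d[0]))%360)
E
```

```text
dark [312 173  24  27 463] [323.11015119 186.37365011] [0.50103305 0.10429013 0.105     ]
hole (np.float64(225.07142857142858), np.float64(211.71428571428572)) [ 0.53069181 -0.03398246  0.032     ]
hole (np.float64(411.4), np.float64(220.4)) [0.58641906 0.21214245 0.032     ]
axis [0.65613615 0.0673892  0.18701386] 29
h- 0.1619568757799979 218.67186907776875
h+ 0.15934768408822006 116.32964026117277
knob 0.15842443982194204 166.638564200232
```

Emit:
{"api": "apply_moves", "payload": {
  "commands": [
    [0, 0, -0.03, -0.001, 0.002, -0.03, 70],
    [0, 0, -0.065, -0.0025, 0.0035, -0.06, 60],
    [0, 0, -0.065, -0.0025, 0.0035, -0.1, 60],
    [0, 0, -0.065, -0.0025, 0.0035, -0.14, 60],
    [0, 0, -0.065, -0.0025, 0.0035, -0.153, 50]
  ]
}}

```text
time: 4.9
tool_pos: [0.4974, 0.1028, 0.0778]
ee_rot: [-3.139, -0.008, 2.903]
wrist_force: [0.4, -0.3, 0.1]
width: 0.0577
finger_force: 0.0
```

```bash
python3 - <<'E'
from h import *
o=get_obs(); print(o["time"],o["tool_pos"],o["ee_rot"],o["width"],o["wrist_force"])
s=snapshot("wrist"); save(s,"w2")
g=s["pixels"].astype(int)
for r in place_of("wrist","knob")[:2]: print(r["score"],r["pixel"],at(s,r["pixel"],.098,True))
f,R,t=ray(s,0); q=R@np.array([*o["tool_pos"][:2],.112])+t; r=np.hypot(q[0],q[1]); d=f*np.arctan2(r,q[2])*q[:2]/r; print("tool axis at knob-top height, px",s["cx"]+d[0],s["cy"]+d[1])
E
```

```text
4.9 [0.49739994 0.10283409 0.07776237] [-3.13889445 -0.00812026  2.90294074] 0.05768736017948623 [ 0.37107024 -0.30219585  0.09423722]
0.98 [322.8, 262.7] [0.5025495  0.10436827 0.098     ]
tool axis at knob-top height, px 317.8933997733868 267.20452254775023
```

View pics/w2.png

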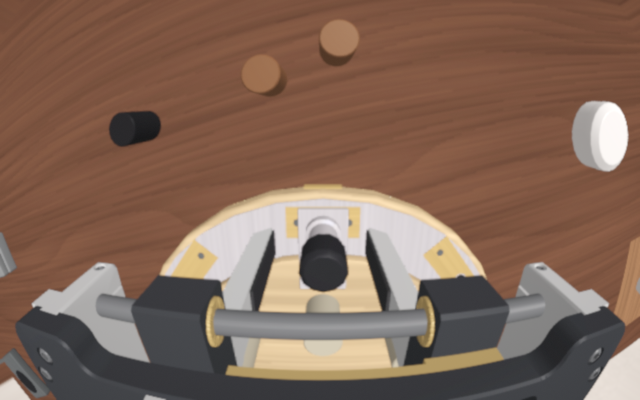

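The knob is between the fingers at (323,265) and stays clear of seal_short_2 behind it. The arm was still settling, so I'll hold, narrow the opening and re-measure.

Emit:
{"api": "apply_moves", "payload": {
  "commands": [
    [0, 0, 0, 0.001, 0, 0, 45],
    [0, 0, 0, 0.001, 0, 0, 42],
    [0, 0, 0, 0.001, 0, 0, 42],
    [0, 0, 0, 0.001, 0, 0, 42],
    [0, 0, 0, 0.001, 0, 0, 42]
  ]
}}

```text
time: 5.5
tool_pos: [0.5021, 0.1031, 0.0833]
ee_rot: [3.141, 0.001, 2.903]
wrist_force: [-0.2, -0.3, -0.6]
width: 0.0394
finger_force: 0.0
```

```bash
python3 - <<'E'
from h import *
o=get_obs(); print(o["time"],o["tool_pos"],o["ee_rot"],o["width"],o["wrist_force"])
s=snapshot("wrist"); save(s,"w3")
for r in place_of("wrist","knob")[:1]: print(r["score"],r["pixel"],at(s,r["pixel"],.098,True))
m=masks_of("wrist","knob")[0]; print(m["extent"],m["score"])
f,R,t=ray(s,0)
for z in(.098,.112):
  q=R@np.array([*o["tool_pos"][:2],z])+t; r=np.hypot(q[0],q[1]); d=f*np.arctan2(r,q[2])*q[:2]/r; print(s["cx"]+d[0],s["cy"]+d[1])
cv2.imwrite("pics/w3c.png",cv2.resize(s["pixels"][180:360,220:420,::-1],None,fx=3,fy=3))
E
```

```text
5.5 [0.50211632 0.10308088 0.08329924] [3.14101826e+00 1.32519495e-03 2.90276793e+00] 0.03935081485038588 [-0.21524629 -0.27000641 -0.63709603]
0.9 [318.4, 249.3] [0.5006777  0.10354909 0.098     ]
[295.3, 222.8, 347.6, 282.0] 0.89
318.2086615913294 251.59426853521174
318.09866248338443 262.82444912690056
```

View pics/w3c.png

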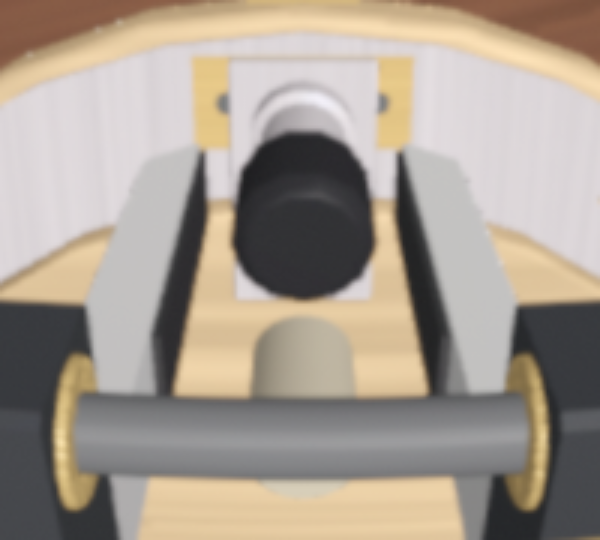

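The crop shows the knob midway between the pads, knob centre at x≈304 and pad midpoint at x≈303. Closing.

Emit:
{"api": "apply_moves", "payload": {
  "commands": [
    [0, 0, 0, 0, 0, 0, 34],
    [0, 0, 0, 0, 0, 0, 30],
    [0, 0, 0, 0, 0, 0, 15],
    [0, 0, 0, 0, 0, 0, 15],
    [0, 0, 0, 0, 0, 0, 15]
  ]
}}

```text
time: 6.15
tool_pos: [0.5016, 0.1032, 0.0824]
ee_rot: [3.141, -0.0, 2.903]
wrist_force: [0.4, 1.4, 0.1]
width: 0.0272
finger_force: 30.0
```

Emit:
{"api": "apply_moves", "payload": {
  "commands": [
    [0, 0, 0, 0, 0, 0.001, 15],
    [0, 0, 0, 0, 0, 0.002, 15],
    [0, 0, 0, 0, 0, 0.003, 15],
    [0, 0, 0, 0, 0, 0.004, 15],
    [0, 0, 0, 0, 0, 0.004, 15]
  ]
}}

```text
time: 6.65
tool_pos: [0.5015, 0.1029, 0.086]
ee_rot: [-3.141, -0.001, 2.903]
wrist_force: [2.8, 0.8, -8.8]
width: 0.0277
finger_force: 30.0
```

Emit:
{"api": "apply_moves", "payload": {
  "commands": [
    [0, 0, 0, 0, 0, 0.0015, 15],
    [0, 0, 0, 0, 0, 0.003, 15],
    [0, 0, 0, 0, 0, 0.0045, 15],
    [0, 0, 0, 0, 0, 0.006, 15],
    [0, 0, 0, 0, 0, 0.0065, 15]
  ]
}}

```text
time: 7.15
tool_pos: [0.5014, 0.103, 0.0928]
ee_rot: [-3.141, -0.001, 2.903]
wrist_force: [2.3, 0.1, -11.1]
width: 0.0272
finger_force: 30.0
```

```bash
python3 - <<'E'
from h import *
o=get_obs(); print(o["tool_pos"],o["ee_rot"],o["wrist_force"],o["wrist_torque"])
s=snapshot("wrist"); cv2.imwrite("pics/w4c.png",cv2.resize(s["pixels"][180:360,220:420,::-1],None,fx=3,fy=3))
c=np.array([.6615,.066]); p=np.array([.5015,.1033]); 
for st in (-10,-20,-30,-36,-40,-45,-50):
    a=np.radians(st); R=np.array([[np.cos(a),-np.sin(a)],[np.sin(a),np.cos(a)]]); print(st,round(a,3),np.round(R@(p-c)+c-p,4))
E
```

```text
[0.50142664 0.10295631 0.09277991] [-3.14133363e+00 -6.03980433e-04  2.90277699e+00] [  2.29085301   0.14478017 -11.12369606] [ 0.17487705 -0.74966918  0.0666778 ]
-10 -0.175 [0.0089 0.0272]
-20 -0.349 [0.0224 0.0525]
-30 -0.524 [0.0401 0.075 ]
-36 -0.628 [0.0525 0.0869]
-40 -0.698 [0.0614 0.0941]
-45 -0.785 [0.0732 0.1022]
-50 -0.873 [0.0857 0.1092]
```

View pics/w4c.png

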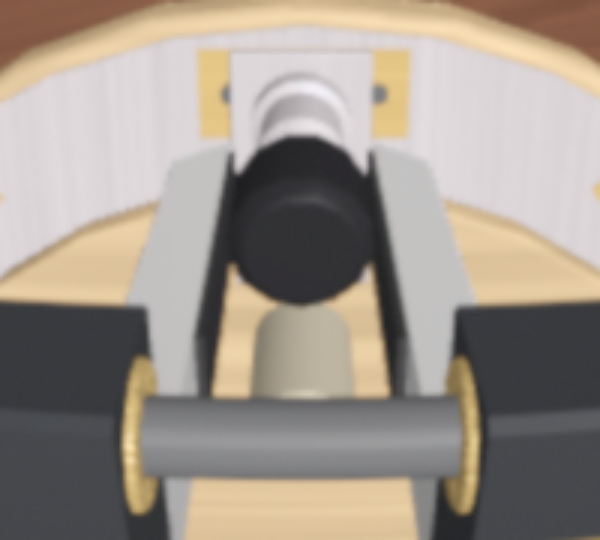

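The pin is lifted 10.4 mm, the force fits the spring, and the knob at (303,220) in the crop is still held squarely. Next I'll work out the arc rows.

```bash
cat >> h.py <<'E'
C=np.array([.6615,.066]); P0=np.array([.5015,.1033])
def arc(a,C=C,P=P0):
    a=np.radians(a); R=np.array([[np.cos(a),-np.sin(a)],[np.sin(a),np.cos(a)]]); return R@(P-C)+C
def rows(a0,a1,n=5):
    for i in range(1,n+1):
        a=a0+(a1-a0)*i/n; print(round(np.radians(a-a0),3),*np.round(arc(a)-arc(a0),4))
E
python3 -c "
from h import *
for a,b in((0,-6),(-6,-14),(-14,-22),(-22,-30),(-30,-35)): print(a,b); rows(a,b)"
```

```text
0 -6
-0.021 0.0008 0.0033
-0.042 0.0017 0.0067
-0.063 0.0027 0.01
-0.084 0.0037 0.0133
-0.105 0.0048 0.0165
-6 -14
-0.028 0.0016 0.0043
-0.056 0.0032 0.0086
-0.084 0.005 0.0128
-0.112 0.007 0.017
-0.14 0.009 0.0211
-14 -22
-0.028 0.0021 0.0041
-0.056 0.0044 0.008
-0.084 0.0068 0.012
-0.112 0.0093 0.0158
-0.14 0.0118 0.0196
-22 -30
-0.028 0.0027 0.0037
-0.056 0.0055 0.0074
-0.084 0.0084 0.0109
-0.112 0.0114 0.0144
-0.14 0.0145 0.0178
-30 -35
-0.017 0.002 0.0021
-0.035 0.004 0.0041
-0.052 0.006 0.0061
-0.07 0.0081 0.0081
-0.087 0.0102 0.01
```

Emit:
{"api": "apply_moves", "payload": {
  "commands": [
    [0, 0, -0.021, 0.0008, 0.0033, 0, 15],
    [0, 0, -0.042, 0.0017, 0.0067, 0, 15],
    [0, 0, -0.063, 0.0027, 0.01, 0, 15],
    [0, 0, -0.084, 0.0037, 0.0133, 0, 15],
    [0, 0, -0.105, 0.0048, 0.0165, 0, 15]
  ]
}}

```text
time: 7.7
tool_pos: [0.5064, 0.1196, 0.0928]
ee_rot: [-3.141, -0.0, 2.796]
wrist_force: [2.2, -1.6, -10.0]
width: 0.027
finger_force: 30.0
```

Emit:
{"api": "apply_moves", "payload": {
  "commands": [
    [0, 0, -0.028, 0.0016, 0.0043, 0, 15],
    [0, 0, -0.056, 0.0032, 0.0086, 0, 15],
    [0, 0, -0.084, 0.005, 0.0128, 0, 15],
    [0, 0, -0.112, 0.007, 0.017, 0, 15],
    [0, 0, -0.14, 0.009, 0.0211, 0, 15]
  ]
}}

```text
time: 8.2
tool_pos: [0.5154, 0.1407, 0.0928]
ee_rot: [-3.141, -0.0, 2.656]
wrist_force: [3.2, -2.4, -10.4]
width: 0.0273
finger_force: 30.0
```

Emit:
{"api": "apply_moves", "payload": {
  "commands": [
    [0, 0, -0.028, 0.0021, 0.0041, 0, 15],
    [0, 0, -0.056, 0.0044, 0.008, 0, 15],
    [0, 0, -0.084, 0.0068, 0.012, 0, 15],
    [0, 0, -0.112, 0.0093, 0.0158, 0, 15],
    [0, 0, -0.14, 0.0118, 0.0196, 0, 15]
  ]
}}

```text
time: 8.7
tool_pos: [0.5273, 0.1601, 0.0927]
ee_rot: [-3.14, 0.0, 2.516]
wrist_force: [2.9, -2.3, -10.7]
width: 0.0273
finger_force: 30.0
```

Emit:
{"api": "apply_moves", "payload": {
  "commands": [
    [0, 0, -0.028, 0.0027, 0.0037, 0, 15],
    [0, 0, -0.056, 0.0055, 0.0074, 0, 15],
    [0, 0, -0.084, 0.0084, 0.0109, 0, 15],
    [0, 0, -0.112, 0.0114, 0.0144, 0, 15],
    [0, 0, -0.14, 0.0145, 0.0178, 0, 15]
  ]
}}

```text
time: 9.2
tool_pos: [0.5417, 0.1777, 0.0926]
ee_rot: [-3.14, 0.0, 2.376]
wrist_force: [1.9, -2.5, -10.7]
width: 0.0272
finger_force: 30.0
```

Emit:
{"api": "apply_moves", "payload": {
  "commands": [
    [0, 0, -0.017, 0.002, 0.0021, 0, 15],
    [0, 0, -0.035, 0.004, 0.0041, 0, 15],
    [0, 0, -0.052, 0.006, 0.0061, 0, 15],
    [0, 0, -0.07, 0.0081, 0.0081, 0, 15],
    [0, 0, -0.087, 0.0102, 0.01, 0, 15]
  ]
}}

```text
time: 9.7
tool_pos: [0.5521, 0.1879, 0.0929]
ee_rot: [-3.141, 0.0, 2.289]
wrist_force: [2.9, -4.1, -10.6]
width: 0.027
finger_force: 30.0
```

```bash
python3 - <<'E'
from h import *
o=get_obs(); print(o["tool_pos"],o["ee_rot"],o["wrist_force"],o["wrist_torque"],arc(-35))
s=snapshot("wrist"); save(s,"w5")
E
```

```text
[0.55210281 0.18791526 0.09291327] [-3.14119334e+00  2.63093965e-04  2.28925594e+00] [  2.85197878  -4.11197816 -10.61291768] [-0.6326759  -0.57396554  0.15910758] [0.55183007 0.1883266 ]
```

View pics/w5.png

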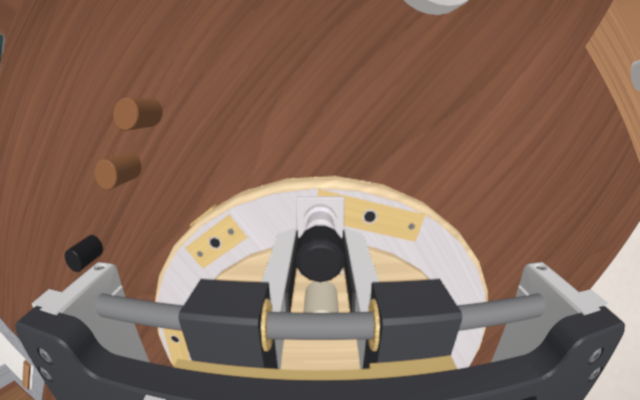

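The main hole of the target plate shows at (370,216), just ahead of the bracket; the smaller dot at (411,226) is a screw. Now estimate its angle.

```bash
python3 - <<'E'
from h import *
s=snapshot("wrist"); p=s["pixels"][208:225,362:379].astype(int).sum(2); ys,xs=np.where(p<p.min()+80)
q=(362+xs.mean(),208+ys.mean()); h=at(s,q,.032,True)[:2]
k=at(s,place_of("wrist","knob")[0]["pixel"],.098+.0104,True)[:2]
ang=lambda v:np.degrees(np.arctan2(*(v-C)[::-1]))
o=get_obs()["tool_pos"][:2]
print(q,h,np.hypot(*(h-C)),ang(P0)-ang(h),"knob",k,ang(P0)-ang(k),"tool",ang(P0)-ang(o),np.hypot(*(o-C)))
for a,b in((-35,-37),(-37,-42),): print(a,b); rows(a,b)
E
```

```text
(np.float64(368.83870967741933), np.float64(216.06451612903226)) [0.58660081 0.21244647] 0.16448846854148888 49.790089931349755 knob [0.55413074 0.18991685] 35.96960772640554 tool 35.1482252373506 0.16382763437619988
-35 -37
-0.007 0.0009 0.0008
-0.014 0.0017 0.0015
-0.021 0.0026 0.0023
-0.028 0.0035 0.003
-0.035 0.0043 0.0038
-37 -42
-0.017 0.0022 0.0018
-0.035 0.0045 0.0036
-0.052 0.0067 0.0053
-0.07 0.0091 0.007
-0.087 0.0114 0.0087
```

Emit:
{"api": "apply_moves", "payload": {
  "commands": [
    [0, 0, 0, 0, 0, -0.0008, 15],
    [0, 0, 0, 0, 0, -0.0016, 15],
    [0, 0, 0, 0, 0, -0.0022, 15],
    [0, 0, 0, 0, 0, -0.0022, 15],
    [0, 0, 0, 0, 0, -0.0022, 15]
  ]
}}

```text
time: 10.35
tool_pos: [0.5522, 0.1881, 0.0911]
ee_rot: [3.141, 0.0, 2.291]
wrist_force: [4.1, -3.0, -9.1]
width: 0.0272
finger_force: 30.0
```

Both views put the hole at about 49.6°. I'll carry the pin to 45°, then let it ride.

```bash
python3 -c "
from h import *
for a,b in((-35,-40),(-40,-45),(-45,-45.7),(-46,-46.7),(-48,-48.7),(-50,-50.7)): print(a,b); rows(a,b)"
```

```text
-35 -40
-0.017 0.0022 0.0019
-0.035 0.0043 0.0038
-0.052 0.0066 0.0056
-0.07 0.0088 0.0074
-0.087 0.0111 0.0091
-40 -45
-0.017 0.0023 0.0017
-0.035 0.0046 0.0034
-0.052 0.007 0.005
-0.07 0.0094 0.0066
-0.087 0.0118 0.0081
-45 -45.7
-0.002 0.0003 0.0002
-0.005 0.0007 0.0004
-0.007 0.001 0.0006
-0.01 0.0014 0.0008
-0.012 0.0017 0.001
-46 -46.7
-0.002 0.0003 0.0002
-0.005 0.0007 0.0004
-0.007 0.001 0.0006
-0.01 0.0014 0.0008
-0.012 0.0017 0.001
-48 -48.7
-0.002 0.0004 0.0002
-0.005 0.0007 0.0004
-0.007 0.0011 0.0006
-0.01 0.0014 0.0008
-0.012 0.0018 0.001
-50 -50.7
-0.002 0.0004 0.0002
-0.005 0.0007 0.0004
-0.007 0.0011 0.0005
-0.01 0.0014 0.0007
-0.012 0.0018 0.0009
```

Emit:
{"api": "apply_moves", "payload": {
  "commands": [
    [0, 0, -0.017, 0.0021, 0.002, 0, 15],
    [0, 0, -0.035, 0.0042, 0.0038, 0, 15],
    [0, 0, -0.052, 0.0064, 0.0056, 0, 15],
    [0, 0, -0.07, 0.0086, 0.0074, 0, 15],
    [0, 0, -0.087, 0.0108, 0.0092, 0, 15]
  ]
}}

```text
time: 10.85
tool_pos: [0.5628, 0.1968, 0.0906]
ee_rot: [-3.14, 0.001, 2.202]
wrist_force: [4.0, -4.8, -9.9]
width: 0.0271
finger_force: 30.0
```

Emit:
{"api": "apply_moves", "payload": {
  "commands": [
    [0, 0, -0.017, 0.0023, 0.0017, 0, 15],
    [0, 0, -0.035, 0.0046, 0.0034, 0, 15],
    [0, 0, -0.052, 0.007, 0.005, 0, 15],
    [0, 0, -0.07, 0.0094, 0.0066, 0, 15],
    [0, 0, -0.087, 0.0118, 0.0081, 0, 15]
  ]
}}

```text
time: 11.35
tool_pos: [0.5745, 0.2048, 0.0905]
ee_rot: [-3.14, 0.001, 2.115]
wrist_force: [1.9, -5.1, -10.5]
width: 0.0271
finger_force: 30.0
```

Emit:
{"api": "apply_moves", "payload": {
  "commands": [
    [0, 0, 0, 0, 0, -0.0004, 15],
    [0, 0, 0, 0, 0, -0.0008, 15],
    [0, 0, 0, 0, 0, -0.0008, 36],
    [0, 0, 0, 0, 0, -0.001, 36],
    [0, 0, 0, 0, 0, -0.001, 36]
  ]
}}

```text
time: 11.85
tool_pos: [0.5752, 0.2066, 0.0921]
ee_rot: [3.138, -0.001, 2.117]
wrist_force: [-1.0, 0.6, -0.5]
width: 0.0336
finger_force: 0.0
```

Emit:
{"api": "apply_moves", "payload": {
  "commands": [
    [0, 0, 0, 0.0004, 0.0002, -0.001, 36],
    [0, 0, 0, 0.0008, 0.0005, -0.002, 36],
    [0, 0, 0, 0.0012, 0.0007, -0.003, 36],
    [0, 0, 0, 0.0016, 0.001, -0.003, 36],
    [0, 0, 0, 0.002, 0.0012, -0.003, 36]
  ]
}}

```text
time: 12.35
tool_pos: [0.5765, 0.2066, 0.0867]
ee_rot: [-3.141, -0.0, 2.117]
wrist_force: [0.5, 0.0, -0.6]
width: 0.0336
finger_force: 0.0
```

Emit:
{"api": "apply_moves", "payload": {
  "commands": [
    [0, 0, -0.002, 0.0003, 0.0002, 0, 36],
    [0, 0, -0.005, 0.0007, 0.0004, 0, 36],
    [0, 0, -0.007, 0.001, 0.0006, 0, 36],
    [0, 0, -0.01, 0.0014, 0.0008, 0, 36],
    [0, 0, -0.012, 0.0017, 0.001, 0, 36]
  ]
}}

```text
time: 12.85
tool_pos: [0.5775, 0.207, 0.0867]
ee_rot: [-3.139, 0.0, 2.105]
wrist_force: [-4.0, -2.5, 1.4]
width: 0.0339
finger_force: 2.0
```

Emit:
{"api": "apply_moves", "payload": {
  "commands": [
    [0, 0, -0.002, 0.0003, 0.0002, 0, 36],
    [0, 0, -0.005, 0.0007, 0.0004, 0, 36],
    [0, 0, -0.007, 0.001, 0.0006, 0, 36],
    [0, 0, -0.01, 0.0014, 0.0008, 0, 36],
    [0, 0, -0.012, 0.0017, 0.001, 0, 36]
  ]
}}

```text
time: 13.35
tool_pos: [0.5779, 0.207, 0.0865]
ee_rot: [-3.136, 0.0, 2.092]
wrist_force: [-8.1, -5.8, 3.4]
width: 0.0337
finger_force: 4.4
```

```bash
python3 - <<'E'
from h import *
o=get_obs(); print(o["tool_pos"],o["wrist_force"])
s=snapshot("wrist"); r=masks_of("wrist","knob")[0]; print(r["extent"],r["score"],place_of("wrist","knob")[0]["pixel"])
for z in (.098,.106): print(z,at(s,place_of("wrist","knob")[0]["pixel"],z,True))
cv2.imwrite("pics/w6c.png",cv2.resize(s["pixels"][180:360,220:420,::-1],None,fx=3,fy=3))
E
```

```text
[0.5779484  0.207039   0.08652952] [-8.0545045  -5.75438892  3.42863301]
[286.8, 226.1, 339.0, 284.9] 0.95 [313.7, 253.8]
0.098 [0.57670857 0.20363164 0.098     ]
0.106 [0.57490671 0.20722001 0.106     ]
```

View pics/w6c.png

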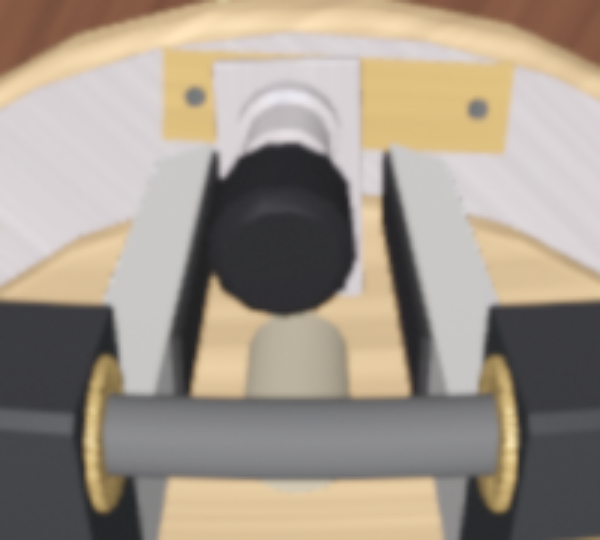

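The crop shows the knob against the trailing pad at (285,230). Its position fits riding height (radius 0.1656 m at z 0.106). The plate's screws are at (195,96) and (478,108), so the hole, hidden under the bracket, is still about 12 mm ahead. The push is just overcoming stiction, so carry on in small steps.

Emit:
{"api": "apply_moves", "payload": {
  "commands": [
    [0, 0, 0, 0.0002, 0.0001, 0, 36],
    [0, 0, 0, 0.0004, 0.0002, 0, 36],
    [0, 0, 0, 0.0006, 0.0004, 0, 36],
    [0, 0, 0, 0.0008, 0.0005, 0, 36],
    [0, 0, 0, 0.001, 0.0006, 0, 36]
  ]
}}

```text
time: 14.1
tool_pos: [0.5781, 0.2071, 0.0865]
ee_rot: [-3.133, 0.0, 2.092]
wrist_force: [-9.2, -5.9, 4.7]
width: 0.0339
finger_force: 5.5
```

The vertical force shows the pad pressing the knob down by friction, which adds drag. I'll raise the tool slightly while pushing.

Emit:
{"api": "apply_moves", "payload": {
  "commands": [
    [0, 0, 0, 0, 0, 0.0005, 36],
    [0, 0, 0, 0, 0, 0.001, 36],
    [0, 0, 0, 0.0001, 0.0001, 0.0014, 36],
    [0, 0, 0, 0.0003, 0.0002, 0.0014, 36],
    [0, 0, 0, 0.0005, 0.0003, 0.0014, 36]
  ]
}}

```text
time: 14.6
tool_pos: [0.58, 0.2085, 0.0868]
ee_rot: [-3.137, -0.0, 2.092]
wrist_force: [-5.1, -3.2, -1.2]
width: 0.0343
finger_force: 2.7
```

Emit:
{"api": "apply_moves", "payload": {
  "commands": [
    [0, 0, -0.002, 0.0003, 0.0002, 0.0001, 36],
    [0, 0, -0.005, 0.0007, 0.0004, 0.0002, 36],
    [0, 0, -0.007, 0.001, 0.0006, 0.0003, 36],
    [0, 0, -0.01, 0.0014, 0.0008, 0.0004, 36],
    [0, 0, -0.012, 0.0017, 0.001, 0.0005, 36]
  ]
}}

```text
time: 15.1
tool_pos: [0.5818, 0.2096, 0.0869]
ee_rot: [-3.137, -0.0, 2.08]
wrist_force: [-2.9, -2.6, -3.4]
width: 0.0337
finger_force: 2.3
```

Emit:
{"api": "apply_moves", "payload": {
  "commands": [
    [0, 0, -0.002, 0.0004, 0.0002, 0, 36],
    [0, 0, -0.005, 0.0007, 0.0004, 0, 36],
    [0, 0, -0.007, 0.0011, 0.0006, 0, 36],
    [0, 0, -0.01, 0.0014, 0.0008, 0, 36],
    [0, 0, -0.012, 0.0018, 0.001, 0, 36]
  ]
}}

```text
time: 15.6
tool_pos: [0.5846, 0.2116, 0.0884]
ee_rot: [-3.141, -0.001, 2.069]
wrist_force: [-3.7, -1.3, -2.5]
width: 0.034
finger_force: 2.1
```

Emit:
{"api": "apply_moves", "payload": {
  "commands": [
    [0, 0, -0.002, 0.0004, 0.0002, 0, 36],
    [0, 0, -0.005, 0.0007, 0.0004, 0, 36],
    [0, 0, -0.007, 0.0011, 0.0006, 0, 36],
    [0, 0, -0.01, 0.0014, 0.0008, 0, 36],
    [0, 0, -0.012, 0.0018, 0.001, 0, 36]
  ]
}}

```text
time: 16.1
tool_pos: [0.5876, 0.2127, 0.0898]
ee_rot: [3.139, 0.001, 2.057]
wrist_force: [-0.9, -0.2, 0.7]
width: 0.0336
finger_force: 0.6
```

```bash
python3 - <<'E'
from h import *
o=get_obs(); print(o["tool_pos"],o["wrist_force"],o["finger_force"])
s=snapshot("wrist"); p=place_of("wrist","knob")[0]["pixel"]; print(p,masks_of("wrist","knob")[0]["extent"])
for z in (.098,.106):
    k=at(s,p,z,True)[:2]; d=k-C; print(z,k,np.hypot(*d),166.88-np.degrees(np.arctan2(d[1],d[0])))
E
```

```text
[0.58761178 0.21272051 0.08980856] [-0.94715346 -0.22138529  0.73866497] 0.5548718199133873
[314.4, 248.2] [292.5, 220.4, 342.7, 277.1]
0.098 [0.58546073 0.21144311] 0.16412089896640353 49.27893182049176
0.106 [0.58379259 0.21489509] 0.1679529357046539 49.320226627598586
```

Emit:
{"api": "apply_moves", "payload": {
  "commands": [
    [0, 0, 0, 0.0002, 0.0001, 0, 36],
    [0, 0, 0, 0.0004, 0.0002, 0, 36],
    [0, 0, 0, 0.0006, 0.0003, 0, 36],
    [0, 0, 0, 0.0008, 0.0004, 0, 36],
    [0, 0, 0, 0.0009, 0.0005, 0, 36]
  ]
}}

```text
time: 16.75
tool_pos: [0.5875, 0.2128, 0.0886]
ee_rot: [-3.141, 0.0, 2.057]
wrist_force: [-0.9, 0.2, 0.1]
width: 0.0336
finger_force: 0.4
```

Emit:
{"api": "apply_moves", "payload": {
  "commands": [
    [0, 0, 0, 0.0004, 0.0002, 0, 36],
    [0, 0, 0, 0.0008, 0.0004, 0, 36],
    [0, 0, 0, 0.0011, 0.0006, 0, 36],
    [0, 0, 0, 0.0013, 0.0007, 0, 36],
    [0, 0, 0, 0.0013, 0.0007, 0, 36]
  ]
}}

```text
time: 17.25
tool_pos: [0.5889, 0.2137, 0.0886]
ee_rot: [-3.142, -0.0, 2.057]
wrist_force: [-1.6, -0.0, 0.6]
width: 0.0341
finger_force: 0.6
```

Emit:
{"api": "apply_moves", "payload": {
  "commands": [
    [0, 0, 0, 0.0004, 0.0002, 0, 36],
    [0, 0, 0, 0.0008, 0.0004, 0, 36],
    [0, 0, 0, 0.0011, 0.0006, 0, 36],
    [0, 0, 0, 0.0013, 0.0007, 0, 36],
    [0, 0, 0, 0.0013, 0.0007, 0, 36]
  ]
}}

```text
time: 17.75
tool_pos: [0.5901, 0.2144, 0.0886]
ee_rot: [-3.141, -0.0, 2.057]
wrist_force: [-1.2, -1.0, 0.1]
width: 0.0337
finger_force: 0.9
```

Emit:
{"api": "apply_moves", "payload": {
  "commands": [
    [0, 0, 0, 0.0002, 0.0001, 0, 36],
    [0, 0, 0, 0.0004, 0.0002, 0, 36],
    [0, 0, 0, 0.0006, 0.0003, 0, 36],
    [0, 0, 0, 0.0008, 0.0004, 0, 36],
    [0, 0, 0, 0.0009, 0.0005, 0, 36]
  ]
}}

```text
time: 18.25
tool_pos: [0.5906, 0.2146, 0.0886]
ee_rot: [-3.14, -0.0, 2.057]
wrist_force: [-4.1, -0.9, 0.5]
width: 0.0337
finger_force: 2.4
```

```bash
python3 - <<'E'
from h import *
o=get_obs(); print(o["tool_pos"],o["wrist_force"],o["finger_force"])
s=snapshot("wrist"); p=place_of("wrist","knob")[0]["pixel"]; print(p,masks_of("wrist","knob")[0]["extent"])
for z in (.098,.106):
    k=at(s,p,z,True)[:2]; d=k-C; print(z,k,np.hypot(*d),166.88-np.degrees(np.arctan2(d[1],d[0])))
cv2.imwrite("pics/w7c.png",cv2.resize(s["pixels"][180:360,220:420,::-1],None,fx=3,fy=3))
E
```

```text
[0.59055455 0.21462835 0.08856574] [-4.06007353 -0.85783976  0.48551728] 2.4085433415166335
[313.8, 250.0] [289.9, 220.6, 339.7, 276.8]
0.098 [0.58842081 0.21265088] 0.1638506921409236 50.39196932631543
0.106 [0.58677263 0.21617023] 0.16773573860699115 50.4242463406685
```

View pics/w7c.png

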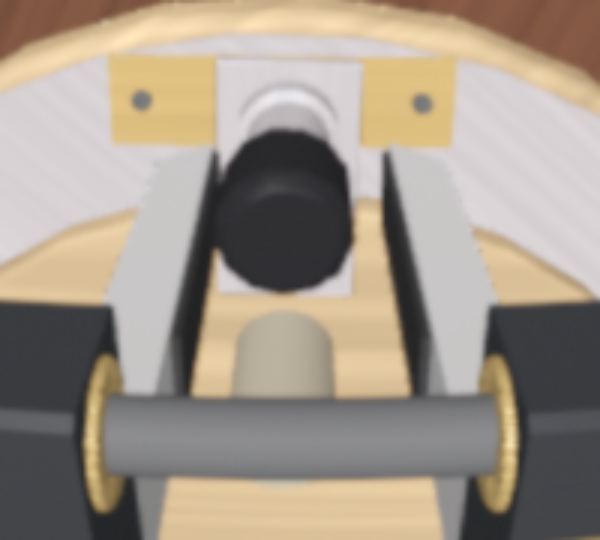

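The crop shows the pin centred on the plate (screws at x=141 and 422, bracket centre at 288). The knob now sits low and the force rose to 4 N after about 3 mm of free play, so the pin has dropped in. Back off, open, and check before leaving.

Emit:
{"api": "apply_moves", "payload": {
  "commands": [
    [0, 0, 0, -0.001, -0.0005, 0, 36],
    [0, 0, 0, -0.002, -0.001, 0, 36],
    [0, 0, 0, -0.0027, -0.0014, 0, 42],
    [0, 0, 0, -0.0027, -0.0014, 0, 55],
    [0, 0, 0, -0.0027, -0.0014, 0, 60]
  ]
}}

```text
time: 18.9
tool_pos: [0.5891, 0.2135, 0.0891]
ee_rot: [3.14, 0.0, 2.057]
wrist_force: [-0.5, 0.0, 0.4]
width: 0.0522
finger_force: 0.0
```

Emit:
{"api": "apply_moves", "payload": {
  "commands": [
    [0, 0, 0, 0, 0, 0.02, 60],
    [0, 0, 0, 0, 0, 0.05, 60],
    [0, 0, 0, 0, 0, 0.08, 60],
    [0, 0, 0, 0, 0, 0.11, 60],
    [0, 0, 0, 0, 0, 0.15, 60]
  ]
}}

```text
time: 19.4
tool_pos: [0.5881, 0.2133, 0.2384]
ee_rot: [-3.139, -0.0, 2.057]
wrist_force: [0.8, 0.3, -1.2]
width: 0.0566
finger_force: 0.0
```

Emit:
{"api": "apply_moves", "payload": {
  "commands": [
    [0, 0, 0, -0.02, 0, 0, 60],
    [0, 0, 0, -0.04, 0, 0, 60],
    [0, 0, 0, -0.06, 0, 0, 60],
    [0, 0, 0, -0.06, 0, 0, 60],
    [0, 0, 0, -0.06, 0, 0, 60]
  ]
}}

```text
time: 19.9
tool_pos: [0.529, 0.2135, 0.2391]
ee_rot: [3.14, 0.001, 2.057]
wrist_force: [-0.5, -0.3, -0.2]
width: 0.0564
finger_force: 0.0
```

```bash
python3 - <<'E'
from h import *
o=get_obs(); print(o["time"],o["tool_pos"],o["wrist_force"])
s=snapshot("wrist"); save(s,"w8")
p=place_of("wrist","knob")[0]; print(p)
for z in (.098,.106):
    k=at(s,p["pixel"],z,True)[:2]; d=k-C; print(z,k,np.hypot(*d),166.88-np.degrees(np.arctan2(d[1],d[0])))
for r in place_of("wrist","seal_tall")[:2]: print(r["score"],at(s,r["pixel"],.046,True), "front",C+95/165*(P0-C))
t=snapshot("scene")["pixels"][150:300,230:430]; w=s["pixels"][100:400,100:500]
cv2.imwrite("pics/w8c.png",np.vstack([cv2.resize(t,(600,450)),])[:,:,::-1]); 
E
```

```text
19.9 [0.52898564 0.21352769 0.23913653] [-0.4685448  -0.34103714 -0.15198581]
{'pixel': [365.2, 212.3], 'score': 0.76}
0.098 [0.58730422 0.21228684] 0.16402698665841922 49.986158982762404
0.106 [0.58490524 0.21412985] 0.1667609342809446 49.537488586103464
0.64 [0.56962161 0.09915607 0.046     ] front [0.56937879 0.08747576]
```

View pics/w8c.png

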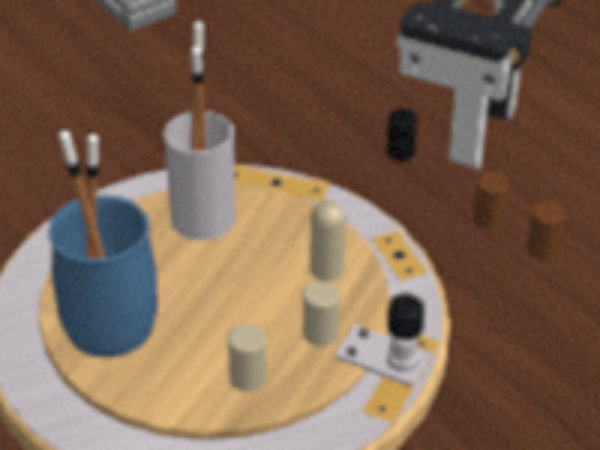

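The scene crop shows the knob at (406,315) sitting close on its sleeve, so the pin is home. The tall seal at (327,240) is in front of the front plate, everything stands, and the gripper is clear.

```bash
python3 -c "
from bench import *
print(close_job())"
```

```text
the job is handed in; nothing more can be done
None
```

I handed the job in: the turntable was turned one station, the pin was found by feel and dropped into the side hole at about 50° round from the front hole, and the gripper let go, with the tall seal roughly 8–12 mm from the front point by my estimates (limit 16 mm); no verdict was returned.

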